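Put the lids on the coconut-shell pots

TASK

Four pots have been cut from coconuts and finished; put on each pot its own lid, the one from the same nut with the same colour and size (pale on pale, black on black, brown on brown, green on green), fully home and level, its cork plug in the mouth. Lower the lids on, do not drop them, leave the pots standing about where they are, and do not disturb the knife and the varnish tin.

Things in the scene. Friction and masses are not known exactly. Their poses are not given: they have to be found in the camera images.
- pale_knob (a point): the pale tan sanded pot's lid: round shell dome, 77 mm diameter, 63 mm tall in all, loose, upright on the bench on its 14 mm deep cork plug, which tapers from 64 mm (at dome) to 46 mm diameter. On top a wooden knob 30 mm tall, its head 26 mm across from 13 to 26 mm above the dome, stem thinner. Point: centre of the knob's head, on the axis, 52.7 mm above the plug's underside; z up the axis. Yaw means nothing
- black_knob (a point): the black polished pot's lid: round shell dome, 83 mm diameter, 65 mm tall in all, loose, upright on the bench on its 14 mm deep cork plug, which tapers from 70 mm (at dome) to 52 mm diameter. On top a wooden knob 30 mm tall, its head 26 mm across from 13 to 26 mm above the dome, stem thinner. Point: centre of the knob's head, on the axis, 54.3 mm above the plug's underside; z up the axis. Yaw means nothing
- brown_knob (a point): the natural mid-brown pot's lid: round shell dome, 90 mm diameter, 66 mm tall in all, loose, upright on the bench on its 14 mm deep cork plug, which tapers from 77 mm (at dome) to 59 mm diameter. On top a wooden knob 30 mm tall, its head 26 mm across from 13 to 26 mm above the dome, stem thinner. Point: centre of the knob's head, on the axis, 55.9 mm above the plug's underside; z up the axis. Yaw means nothing
- green_knob (a point): the jade-green lacquered pot's lid: round shell dome, 96 mm diameter, 68 mm tall in all, loose, upright on the bench on its 14 mm deep cork plug, which tapers from 83 mm (at dome) to 65 mm diameter. On top a wooden knob 30 mm tall, its head 26 mm across from 13 to 26 mm above the dome, stem thinner. Point: centre of the knob's head, on the axis, 57.5 mm above the plug's underside; z up the axis. Yaw means nothing
- pale_mouth (a point): the pale tan sanded coconut-shell pot, open, loose, upright on a foot ring: belly 96 mm across, 80.4 mm tall, round mouth 68 mm inside, wall 4.5 mm. Point: centre of the mouth in the plane of the rim; z up the axis. With its own lid home (plug inside, dome's edge on the rim) that lid's point is 38.7 mm above this one
- black_mouth (a point): the black polished coconut-shell pot, open, loose, upright on a foot ring: belly 104 mm across, 86.2 mm tall, round mouth 74 mm inside, wall 4.5 mm. Point: centre of the mouth in the plane of the rim; z up the axis. With its own lid home (plug inside, dome's edge on the rim) that lid's point is 40.3 mm above this one
- brown_mouth (a point): the natural mid-brown coconut-shell pot, open, loose, upright on a foot ring: belly 112 mm across, 92.1 mm tall, round mouth 81 mm inside, wall 4.5 mm. Point: centre of the mouth in the plane of the rim; z up the axis. With its own lid home (plug inside, dome's edge on the rim) that lid's point is 41.9 mm above this one
- green_mouth (a point): the jade-green lacquered coconut-shell pot, open, loose, upright on a foot ring: belly 120 mm across, 98.0 mm tall, round mouth 87 mm inside, wall 4.5 mm. Point: centre of the mouth in the plane of the rim; z up the axis. With its own lid home (plug inside, dome's edge on the rim) that lid's point is 43.5 mm above this one
- knife: bystander: a shell-cutting knife lying flat, 240 mm long along its x, dark wooden handle (26 mm wide, 19 mm tall) on -x, steel blade 34 mm wide on +x; origin under its middle
- tin_top (a point): bystander: a small closed varnish tin, orange band, 65 mm diameter, 62 mm tall; the point is the centre of its top

How it is judged (in metres and radians):
At the end, for the whole second after the job is handed in: Each of the four lids sits on the pot of its own colour, centred within 8 mm, down on the rim within 3.5 mm, level within 3.4 degrees and at rest; every pot is upright within 3.4 degrees, at rest and within 50 mm of where it stood; the knife and the tin are within 30 mm of where they were (horizontal distance between pale_knob and pale_mouth below 0.008 m and z of pale_knob in the frame of pale_mouth between 0.0352 and 0.0422 m and angle between each of pale_knob, pale_mouth, black_knob, black_mouth, brown_knob, brown_mouth, green_knob, green_mouth's own z axis and vertical below 0.06 rad and distance of each of pale_mouth, black_mouth, brown_mouth, green_mouth from where it was at the start of the episode below 0.05 m and linear speed of each of pale_lid, pale_pot, black_lid, black_pot, brown_lid, brown_pot, green_lid, green_pot below 0.02 m/s and horizontal distance between black_knob and black_mouth below 0.008 m and z of black_knob in the frame of black_mouth between 0.0368 and 0.0438 m and horizontal distance between brown_knob and brown_mouth below 0.008 m and z of brown_knob in the frame of brown_mouth between 0.0384 and 0.0454 m and horizontal distance between green_knob and green_mouth below 0.008 m and z of green_knob in the frame of green_mouth between 0.04 and 0.047 m and distance of each of knife, tin_top from where it was at the start of the episode below 0.03 m); the robot touches nothing.
It fails at once if a lid is dropped or thrown: it moves faster than 0.7 m/s while the fingers do not hold it ((linear speed of pale_lid above 0.7 m/s and contact force between the fingers and pale_lid below 0.05 N) or (linear speed of black_lid above 0.7 m/s and contact force between the fingers and black_lid below 0.05 N) or (linear speed of brown_lid above 0.7 m/s and contact force between the fingers and brown_lid below 0.05 N) or (linear speed of green_lid above 0.7 m/s and contact force between the fingers and green_lid below 0.05 N)).
It fails at once if a pot is shoved more than 50 mm or tipped more than 20 degrees (distance of any of pale_mouth, black_mouth, brown_mouth, green_mouth from where it was at the start of the episode above 0.05 m or angle between any of pale_mouth, black_mouth, brown_mouth, green_mouth's own z axis and vertical above 0.35 rad).
It fails at once if the knife or the tin is moved more than 30 mm (distance of any of knife, tin_top from where it was at the start of the episode above 0.03 m).
It also fails if it takes over 109 s, if anything falls off the work surface, if the arm or the gripper's body presses on something with over 40 N, if the wrist force passes 120 N, or if a joint passes its speed limit or range.

ROBOT

A 7-joint arm with a two-finger parallel gripper is mounted at the origin on the work surface. World frame = base frame: x ahead of the robot, y to its left, z up, the work surface at z = 0. Lengths are in m, angles in degrees, forces in N, time in s.
With the tool pointing down it reaches from about 0.425 to 0.95 m from the base axis. Payload 4.7 kg.
Tool frame: the origin (TCP) lies on the centre line of the jaws, within the pads' length; the fingertips stand 22 mm ahead of it and the grasp point (between the pads) lies 3 mm ahead of it; z points along the fingers, y is the line along which they close (so a half turn about z gives the same grasp; the last joint's range is limited). The gripper opens to 85 mm and grips with 20 to 120 N. Pads are 22 mm wide; open, the fingers measure 114 mm over their backs; the gripper's body (76 mm by 85 mm) begins 54 mm behind the grasp point. The pads swing forward as they close: fully open they stand 13 mm farther back than shut.
Start: joints at [-1.656, 26.849, -2.785, 87.806, 1.381, 65.374, -4.715], TCP at [0.675, 0, 0.253] pointing down, gripper open.
Joint ranges: [-148.3, 148.3], [-19.14, 114.17], [-79.39, 73.82], [5.75, 140.21], [-59.74, 239.74], [12.07, 113.84], [-152.46, 152.46]. Speed limits (degrees/s): [147.25, 147.25, 180, 180, 180, 180, 180].

INTERFACE

Orientations are given as [roll, pitch, yaw] about the fixed x, y, z axes, in that order (R = Rz(yaw) Ry(pitch) Rx(roll)).
In Python, from station import monitor, camera, ctrl gives the robot as it stands.
- The arm moves only by the tool play_rows, never from a script. Its argument "moves" is a list of rows, each a list of 3 entries, a list of its own where there are three numbers: the shift along the world's x, y, z in mm, then the turn about the world's z in degrees, then the gripper command: -1 is shut, 1 is fully open, values between are in proportion. A call has 1 to 10 rows; each row is the pose to reach, as a shift and turn from the pose commanded when the call began; what a row does not reach only later rows make up. A row lasts 1/10 s, in which the tool goes at most 50 mm and 8.59 degrees, less where a joint would pass 70% of its speed; a pose out of reach is approached as far as the arm can. A call with a gripper value outside its range is refused whole. The fingers move at their own pace and stop on an object; "force" is the grip in N (left out, the last holds). Time passes only in rows, so rows that repeat a pose let the fingers close. It gives the time, the measured TCP pose, the force, the opening and the grip force at its end, in the units of the state.
- monitor.state(): the state, without advancing time (a new reading comes with each control period).
- camera(name): name is "scene" or "side" or "wrist"; returns a dict with "img" (420x560x3 uint8, red, green, blue), "camera_matrix" (3x3 intrinsics, pixels), "rvec" (rotation vector, rad) and "tvec" (3), from world to camera coordinates, as OpenCV has them. Camera axes: x right, y down, z forward; pixel columns grow to the right and rows downward; lengths in m; the calibration is good to about 2 mm. A picture is of the moment at which its call begins. There is no depth.
- ctrl.sign_off(): hands the job in; it is judged then, once.
The state is a dict: "time": time; "joints": joint angles; "joint_velocities": joint speeds; "effort": joint torques, N m; "position": TCP position; "ee_rot": TCP orientation; "contact_force": force on the tool from outside, world axes, zero at the start; "wrist_torque": the same for the moment, N m; "finger_gap": finger opening in m; "grip_force": force on a finger pad.
Only numpy, scipy, OpenCV 4.12 (cv2) and the standard library are available. Lean on these libraries where they do the work, as an engineer would, in place of code of your own. Each camera call takes 0.05 s, during which the arm holds its last target. There are 200 camera calls.

## Working session

There is one attempt and no reset: what is moved stays moved. The work goes in short steps, Python scripts to look and compute and a tool call to move; the robot and the scene stay as the last step left them, time stands still between calls to the robot, and variables do not carry over. Pictures are saved under pics/ and viewed, at most 14 in all, crops included, and the job is handed in when it is done.

Besides the shell and the picture viewer there is one more tool, called as name([rows], argument=value, ...), one row to a line, values as JSON. play_rows: Moves the arm, as the interface text tells. Its arguments: {"type":"object","properties":{"moves":{"type":"array"},"force":{"type":"number"}},"required":["moves"]}

```bash
mkdir -p pics; cat > h.py <<'E'
import numpy as np, cv2
from station import monitor, camera, ctrl
def shot(n,f=None):
    c=camera(n)
    if f: cv2.imwrite('pics/'+f,cv2.cvtColor(c['img'],cv2.COLOR_RGB2BGR))
    return c
def ray(c,uv,z):
    K=np.array(c['camera_matrix']);R=cv2.Rodrigues(np.array(c['rvec'],float))[0];t=np.array(c['tvec'],float).ravel()
    o=-R.T@t; d=R.T@np.linalg.inv(K)@np.array([uv[0],uv[1],1.])
    return o+d*(z-o[2])/d[2]
def proj(c,p):
    return cv2.projectPoints(np.array(p,float).reshape(-1,3),np.array(c['rvec'],float),np.array(c['tvec'],float),np.array(c['camera_matrix'],float),None)[0].reshape(-1,2)
E
python3 - <<'E'
from h import *
for n in ['scene','side','wrist']:
    c=shot(n,n+'0.png'); R=cv2.Rodrigues(np.array(c['rvec'],float))[0]; print(n,-R.T@np.array(c['tvec']).ravel(),R[2])
print(monitor.state())
E
```

```text
scene [ 0.9133368  -0.50666254  1.10442871] [-0.32238316  0.43485875 -0.84081328]
side [0.43875197 1.05275513 1.13232615] [ 0.06387143 -0.71625981 -0.69490455]
wrist [0.67568836 0.06609455 0.37270886] [-5.00587989e-04 -2.63801547e-01 -9.64576847e-01]
{'time': 0.15, 'joints': array([-1.65627389, 26.88827901, -2.78342224, 87.85750099,  1.38022962,
       65.37466357, -4.71569527]), 'joint_velocities': array([-0.0049421 , -0.03613473,  0.03635367, -0.31650217, -0.07317705,
        0.00760123,  0.01227065]), 'effort': array([ 3.33697863e-04, -5.10767841e+01, -4.67274967e-02, -2.37979531e+01,
        1.07760131e-02,  5.44104041e-03, -2.80327527e-05]), 'position': array([6.74593844e-01, 1.81357935e-05, 2.52487428e-01]), 'ee_rot': array([-1.79913105e+02,  2.54346397e-03,  9.00006015e+01]), 'contact_force': array([ 0.18853498, -0.25030052, -0.8045426 ]), 'wrist_torque': array([0.01210615, 0.02818842, 0.03649922]), 'grip_force': 0.0, 'finger_gap': 0.08516794700967886}
```

View pics/scene0.png

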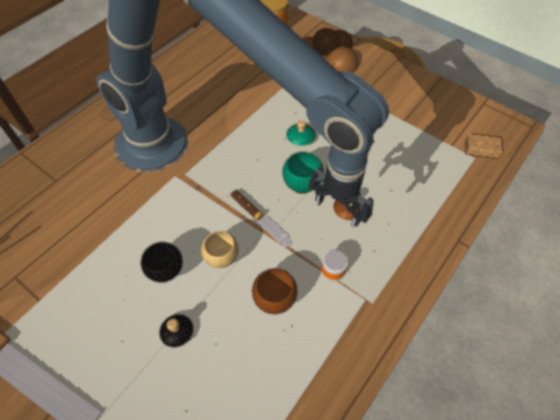

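View pics/side0.png

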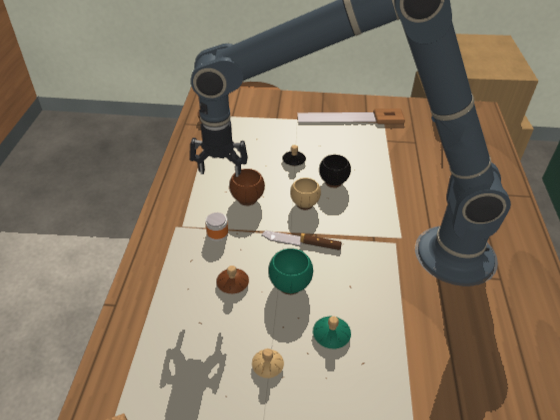

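View pics/wrist0.png

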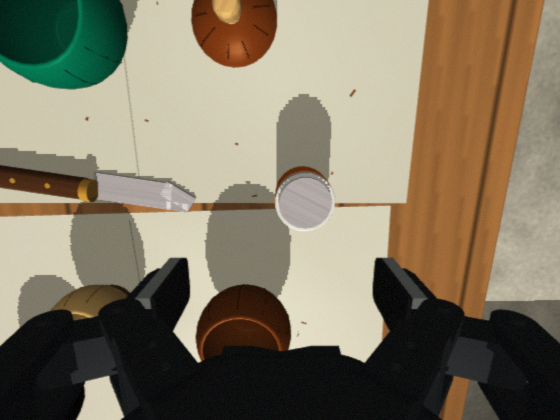

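The pictures show every item. In the side view the knobs are at about brown (232,270), green (333,322), pale (267,352) and black (294,150). The mouths are at about black (335,163), pale (305,188), brown (247,181) and green (291,265). The tin is at (217,220) and the knife at (300,241). In the wrist view, image right is +x and image up is +y.

```bash
python3 - <<'E'
from h import *
c=shot('side')
kz=dict(pale=.0527,black=.0543,brown=.0559,green=.0575); mz=dict(pale=.0804,black=.0862,brown=.0921,green=.098)
k=dict(brown=(232,270),green=(333,322),pale=(267,352),black=(294,150)); m=dict(black=(335,165),pale=(305,189),brown=(247,182),green=(291,267))
for n in k: print(n,'knob',ray(c,k[n],kz[n]).round(3),'mouth',ray(c,m[n],mz[n]).round(3))
print('tin',ray(c,(217,219),.062).round(3),'knife',ray(c,(265,237),0.01).round(3),ray(c,(341,244),.01).round(3))
s=shot('scene')
for n,p in dict(black=(161,256),pale=(219,243),brown=(275,283),green=(303,166)).items(): print('scene',n,ray(s,p,mz[n]).round(3))
for n,p in dict(black=(172,325),green=(301,126)).items(): print('sceneknob',n,ray(s,p,kz[n]).round(3))
E
```

```text
brown knob [0.624 0.175 0.056] mouth [ 0.625 -0.142  0.092]
green knob [0.355 0.313 0.058] mouth [0.468 0.184 0.098]
pale knob [0.506 0.408 0.053] mouth [ 0.448 -0.142  0.08 ]
black knob [ 0.495 -0.367  0.054] mouth [ 0.358 -0.26   0.086]
tin [ 0.695 -0.005  0.062] knife [0.554 0.004 0.01 ] [0.331 0.009 0.01 ]
scene black [ 0.361 -0.28   0.086]
scene pale [ 0.446 -0.163  0.08 ]
scene brown [ 0.629 -0.165  0.092]
scene green [0.474 0.155 0.098]
sceneknob black [ 0.494 -0.383  0.054]
sceneknob green [0.358 0.303 0.058]
```

play_rows([
  [[-10,30,0],0,1],
  [[-20,70,0],0,1],
  [[-35,115,0],0,1],
  [[-45,150,0],0,1],
  [[-50,165,0],0,1],
  [[-50,165,0],0,1],
  [[-50,165,0],0,1],
], force=40)

```text
time: 0.95
position: [0.6257, 0.163, 0.2533]
ee_rot: [180.0, 0.1, 89.9]
contact_force: [-1.0, -0.7, 0.6]
finger_gap: 0.0852
grip_force: 0.0
```

```bash
python3 - <<'E'
from h import *
c=shot('wrist','w1.png'); print(monitor.state()['position'])
print(proj(c,[[.624,.165,.056],[.47,.165,.098]]))
E
```

```text
[0.62596517 0.16206132 0.25321295]
[[277.93486652 189.21630343]
 [110.23869114 198.4711825 ]]
```

View pics/w1.png

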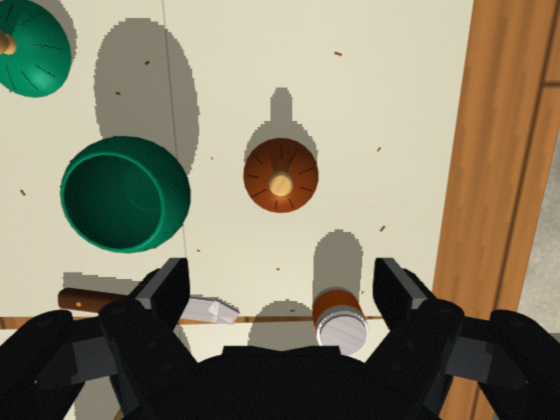

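The brown knob is centred at about (280,184), and the green mouth ellipse is centred near (113,200) with a lighter rim. The view has the tin at (342,330) and the knife tip at (238,315).

```bash
cat >> h.py <<'E'
HUE=dict(green=(70,95),brown=(4,14),pale=(14,24))
def knob(c,p,z,w=30):
    "knob: bright wood blob near projected p; returns xy on plane z"
    u,v=proj(c,[*p[:2],z])[0].astype(int); hsv=cv2.cvtColor(c['img'],cv2.COLOR_RGB2HSV)
    m=cv2.inRange(hsv,(10,60,130),(26,255,255)); k=np.zeros_like(m); k[max(v-w,0):v+w,max(u-w,0):u+w]=255; m&=k
    n,l,s,ce=cv2.connectedComponentsWithStats(m)
    i=1+np.argmax(s[1:,4]); x,y,bw,bh,a=s[i]
    return ray(c,(x+(bw-1)/2,y+(bh-1)/2),z),s[i],ce[i]
E
python3 - <<'E'
from h import *
c=dict(shot('wrist'))
print(knob(c,(.624,.160),.0624))
h=cv2.cvtColor(c['img'],cv2.COLOR_RGB2HSV)
print(h[200,55:200,2].tolist()); print(h[130:260,115,2].tolist())
E
```

```text
(array([0.62284913, 0.16190255, 0.0624    ]), array([ 247,  173,   60,   40, 1094], dtype=int32), array([279.40859232, 194.58318099]))
[214, 215, 214, 213, 189, 144, 112, 112, 92, 54, 40, 34, 35, 38, 34, 34, 33, 37, 33, 36, 35, 34, 39, 38, 37, 37, 40, 41, 38, 38, 38, 43, 43, 42, 44, 45, 43, 48, 48, 46, 46, 52, 46, 46, 50, 51, 53, 51, 48, 50, 53, 53, 54, 56, 57, 53, 57, 57, 58, 57, 58, 58, 59, 59, 59, 59, 60, 60, 63, 61, 64, 61, 64, 66, 66, 72, 73, 66, 64, 66, 64, 64, 64, 68, 67, 65, 65, 67, 66, 67, 66, 63, 67, 67, 65, 64, 65, 68, 66, 68, 65, 67, 68, 69, 75, 99, 113, 114, 104, 86, 81, 76, 75, 73, 74, 70, 74, 71, 65, 69, 66, 62, 62, 59, 57, 59, 53, 56, 51, 48, 48, 43, 41, 42, 67, 170, 213, 217, 215, 217, 217, 219, 214, 216, 216]
[130, 131, 130, 131, 116, 58, 49, 48, 53, 52, 53, 57, 55, 54, 59, 57, 59, 54, 59, 62, 63, 77, 96, 115, 110, 65, 50, 47, 49, 49, 47, 51, 48, 46, 51, 51, 49, 55, 53, 54, 51, 56, 57, 56, 54, 52, 54, 57, 55, 56, 53, 55, 54, 52, 56, 57, 60, 56, 55, 58, 56, 59, 58, 59, 57, 58, 58, 58, 60, 63, 58, 59, 57, 58, 58, 57, 59, 57, 58, 59, 56, 57, 57, 56, 54, 51, 55, 54, 53, 53, 51, 55, 51, 52, 52, 49, 54, 50, 51, 48, 48, 48, 47, 48, 49, 48, 43, 44, 42, 40, 42, 42, 39, 39, 38, 35, 42, 68, 101, 129, 136, 157, 208, 217, 218, 218, 217, 218, 218, 217]
```

```bash
cat >> h.py <<'E'
from scipy.optimize import least_squares
def ring(c,mask,p,z,r):
    "circle centre (known radius r) of masked pixels cast on plane z, near p"
    vs,us=np.nonzero(mask); P=np.array([ray(c,q,z)[:2] for q in zip(us,vs)])
    d=np.hypot(*(P-p[:2]).T); P=P[abs(d-r)<.025]; x=np.array(p[:2],float)
    for lim in (.025,.012,.006,.004):
        d=np.hypot(*(P-x).T); Q=P[abs(d-r)<lim]
        x=least_squares(lambda s:np.hypot(*(Q-s).T)-r,x,loss='soft_l1',f_scale=.001).x
    e=np.hypot(*(Q-x).T)-r; a=np.degrees(np.arctan2(*(Q-x).T[::-1]))
    return x.round(4),len(Q),e.std().round(4),np.histogram(a,8,(-180,180))[0]
E
python3 - <<'E'
from h import *
c=dict(shot('wrist')); h=cv2.cvtColor(c['img'],cv2.COLOR_RGB2HSV)
print(h[184,262:300].tolist()); print(h[165:205:2,280].tolist())
m=cv2.inRange(h,(70,100,84),(95,255,170))
print(ring(c,m,(.474,.16),.098,.0457)); print(ring(c,m,(.47,.165),.098,.0457))
E
```

```text
[[11, 221, 121], [11, 219, 120], [11, 225, 119], [11, 219, 121], [11, 225, 120], [11, 211, 121], [14, 166, 132], [17, 149, 149], [18, 141, 175], [18, 139, 196], [18, 137, 211], [19, 136, 218], [19, 136, 223], [19, 135, 226], [18, 135, 226], [18, 135, 223], [18, 136, 217], [18, 136, 213], [18, 134, 215], [19, 135, 217], [19, 138, 220], [19, 135, 223], [19, 134, 225], [19, 137, 225], [19, 134, 226], [19, 137, 225], [19, 137, 224], [19, 142, 209], [18, 142, 181], [17, 143, 157], [15, 167, 133], [11, 215, 120], [11, 223, 121], [10, 216, 123], [11, 210, 125], [11, 217, 122], [10, 215, 122], [11, 213, 120]]
[[12, 195, 77], [11, 195, 76], [16, 144, 83], [16, 142, 115], [17, 146, 145], [19, 137, 217], [18, 138, 222], [19, 136, 217], [19, 138, 214], [19, 138, 212], [19, 138, 215], [19, 138, 221], [19, 131, 227], [19, 132, 230], [20, 127, 237], [13, 170, 191], [12, 173, 189], [12, 187, 177], [11, 194, 163], [11, 209, 151]]
(array([0.4718, 0.16  ]), 1300, np.float64(0.0014), array([102, 115, 218, 266, 174, 144, 141, 140]))
(array([0.4718, 0.16  ]), 1300, np.float64(0.0014), array([102, 115, 218, 266, 174, 144, 141, 140]))
```

```bash
sed -i 's/(10,60,130),(26,255,255)/(14,60,125),(26,160,255)/' h.py; python3 - <<'E'
from h import *
c=dict(shot('wrist')); print(knob(c,(.624,.160),.0600)); print(monitor.state()['position'])
g=(.36,.30); print(knob(c,g,.0615))
E
```

```text
(array([0.62595303, 0.17097774, 0.06      ]), array([268, 173,  24,  22, 399], dtype=int32), array([280.12280702, 183.77192982]))
[0.62582476 0.16247627 0.25323731]
(array([0.37608592, 0.29865826, 0.0615    ]), array([  0,  42,  15,  12, 116], dtype=int32), array([ 7.53448276, 48.43965517]))
```

play_rows([
  [[0,7,-15],0,0.4],
  [[0,7,-45],0,0.4],
  [[0,7,-80],0,0.4],
  [[0,7,-115],0,0.4],
  [[0,7,-145],0,0.4],
  [[0,7,-165],0,0.4],
  [[0,7,-180],0,0.4],
  [[0,7,-187],0,0.4],
  [[0,7,-191],0,0.4],
  [[0,7,-191],0,0.4],
])

```text
time: 2.15
position: [0.6253, 0.1721, 0.0625]
ee_rot: [180.0, -0.0, 90.0]
contact_force: [-0.0, 0.3, 0.5]
finger_gap: 0.0601
grip_force: 0.0
```

play_rows([
  [[0,0,0],0,-1],
  [[0,0,0],0,-1],
  [[0,0,0],0,-1],
  [[0,0,0],0,-1],
  [[0,0,0],0,-1],
  [[0,0,0],0,-1],
])

```text
time: 2.75
position: [0.6255, 0.1722, 0.0634]
ee_rot: [179.9, -0.0, 90.0]
contact_force: [-0.9, -0.6, 6.1]
finger_gap: 0.0241
grip_force: 39.3
```

play_rows([
  [[0,0,5],0,-1],
  [[0,0,15],0,-1],
  [[0,0,40],0,-1],
  [[0,0,70],0,-1],
  [[0,0,100],0,-1],
  [[0,0,125],0,-1],
  [[0,0,140],0,-1],
  [[0,0,140],0,-1],
])

```text
time: 3.55
position: [0.6262, 0.1724, 0.205]
ee_rot: [179.7, -0.1, 90.0]
contact_force: [0.3, 1.2, -1.9]
finger_gap: 0.0242
grip_force: 39.3
```

play_rows([
  [[0,-15,10],0,-1],
  [[0,-50,15],0,-1],
  [[0,-95,15],0,-1],
  [[0,-145,15],0,-1],
  [[0,-195,15],0,-1],
  [[0,-245,15],0,-1],
  [[0,-295,15],0,-1],
  [[0,-345,15],0,-1],
  [[0,-390,15],0,-1],
  [[0,-420,15],0,-1],
])

```text
time: 4.55
position: [0.6223, -0.254, 0.2158]
ee_rot: [-179.8, 0.1, 89.7]
contact_force: [0.4, -0.2, -1.2]
finger_gap: 0.0235
grip_force: 39.3
```

play_rows([
  [[0,-15,0],0,-1],
  [[0,-20,0],0,-1],
  [[0,-20,0],0,-1],
  [[0,-20,0],0,-1],
])

```text
time: 4.95
position: [0.6255, -0.2652, 0.2171]
ee_rot: [-180.0, -0.1, 90.2]
contact_force: [0.2, 0.8, -0.8]
finger_gap: 0.0238
grip_force: 39.3
```

```bash
python3 - <<'E'
from h import *
c=shot('wrist','w2.png'); print(monitor.state()['position'])
h=cv2.cvtColor(c['img'],cv2.COLOR_RGB2HSV)
u,v=proj(c,[.627,-.16,.092])[0].astype(int);print(u,v)
for k in range(-70,75,3): print(k,h[v,min(u+k,559)].tolist(),h[max(v+k,0),u].tolist(),end=';')
E
```

```text
[ 0.62559868 -0.26516669  0.21723126]
281 71
-70 [25, 18, 242] [23, 35, 166];-67 [26, 17, 242] [24, 37, 167];-64 [25, 19, 243] [26, 36, 165];-61 [24, 21, 241] [26, 37, 165];-58 [10, 154, 76] [26, 34, 164];-55 [9, 203, 69] [12, 228, 67];-52 [10, 193, 74] [11, 201, 75];-49 [11, 200, 84] [10, 209, 84];-46 [12, 202, 53] [11, 200, 65];-43 [11, 206, 52] [14, 219, 43];-40 [11, 188, 57] [11, 204, 45];-37 [12, 206, 57] [12, 212, 47];-34 [10, 196, 61] [12, 213, 48];-31 [12, 210, 63] [11, 205, 51];-28 [11, 215, 63] [11, 212, 147];-25 [10, 198, 67] [11, 221, 52];-22 [11, 209, 66] [9, 198, 58];-19 [10, 201, 66] [12, 241, 55];-16 [11, 202, 67] [11, 218, 62];-13 [11, 218, 68] [10, 197, 66];-10 [11, 205, 77] [11, 220, 65];-7 [11, 191, 88] [10, 200, 65];-4 [10, 191, 92] [11, 194, 79];-1 [11, 196, 91] [11, 189, 93];2 [11, 199, 91] [11, 194, 92];5 [11, 193, 91] [11, 197, 93];8 [11, 188, 91] [11, 190, 94];11 [11, 192, 93] [12, 189, 93];14 [11, 186, 92] [11, 184, 93];17 [11, 188, 92] [12, 191, 92];20 [10, 211, 76] [11, 198, 90];23 [10, 205, 71] [10, 183, 92];26 [11, 213, 67] [11, 193, 90];29 [12, 243, 62] [11, 184, 94];32 [8, 197, 66] [12, 221, 89];35 [10, 212, 65] [12, 206, 89];38 [9, 191, 64] [11, 193, 90];41 [11, 213, 60] [11, 183, 95];44 [11, 209, 61] [11, 195, 90];47 [11, 215, 57] [11, 193, 90];50 [11, 203, 54] [11, 203, 88];53 [10, 194, 54] [10, 189, 89];56 [13, 250, 48] [10, 204, 80];59 [11, 208, 49] [11, 235, 75];62 [11, 209, 122] [10, 205, 76];65 [11, 209, 110] [12, 223, 72];68 [11, 211, 76] [12, 213, 73];71 [13, 100, 115] [11, 198, 80];74 [23, 19, 243] [11, 205, 154];
```

View pics/w2.png

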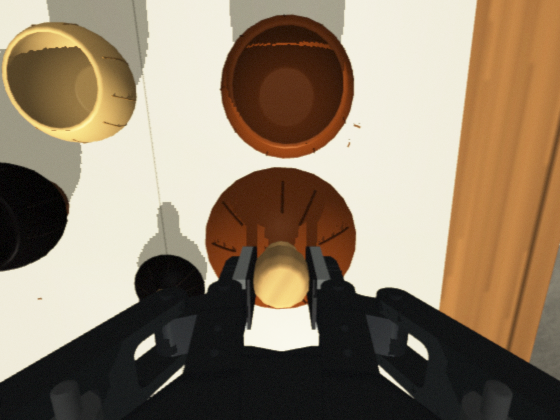

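The brown mouth is centred near (287,83), the pale mouth near (55,88) and the black knob's lid near (170,285). The held brown lid is level, with its knob at (282,275) and its dome spanning columns 206–355, front edge at row 167.

```bash
python3 - <<'E'
from h import *
c=dict(shot('wrist')); h=cv2.cvtColor(c['img'],cv2.COLOR_RGB2HSV)
m=cv2.inRange(h,(6,120,78),(16,255,170)); m[165:]=0
for r in (.0415,.0427): print(ring(c,m,ray(c,(287,84),.0921),.0921,r))
m=cv2.inRange(h,(14,80,170),(26,255,255)); m[160:]=0; m[:,150:]=0
print('pale',ring(c,m,ray(c,(56,88),.0804),.0804,.0362))
z=.211-.042
print('lid',ray(c,(206,236),z),ray(c,(355,236),z),ray(c,(281,167),z), 'knob',ray(c,(282,275),.214))
E
```

```text
(array([ 0.6316, -0.1751]), 1979, np.float64(0.0023), array([355, 384, 384, 399, 193, 101,  39, 124]))
(array([ 0.6314, -0.1722]), 2503, np.float64(0.002), array([405, 406, 416, 434, 269, 211, 188, 174]))
pale (array([ 0.4504, -0.1696]), 2277, np.float64(0.0022), array([188, 275, 353, 392, 304, 390, 279,  96]))
lid [ 0.58315771 -0.26075333  0.169     ] [ 0.66998147 -0.26037818  0.169     ] [ 0.62665886 -0.22044123  0.169     ] knob [ 0.62724202 -0.26252726  0.214     ]
```

```bash
python3 - <<'E'
from h import *
c=dict(shot('wrist')); h=cv2.cvtColor(c['img'],cv2.COLOR_RGB2HSV); V=h[...,2]
print(V[10:60,287].tolist()); print(V[125:165,287].tolist()); print(V[84,218:250].tolist()); print(V[84,325:358].tolist())
print('pale',V[15:60,55].tolist(),V[100:150,55].tolist(),V[88,0:20].tolist(),V[88,85:140].tolist())
E
```

```text
[167, 167, 165, 158, 116, 71, 70, 74, 72, 79, 79, 84, 86, 83, 77, 47, 43, 44, 42, 44, 43, 44, 45, 44, 47, 46, 50, 48, 49, 50, 50, 56, 82, 134, 69, 57, 56, 56, 58, 54, 60, 61, 58, 57, 63, 61, 63, 64, 64, 64]
[85, 83, 78, 79, 78, 77, 78, 78, 77, 79, 76, 79, 74, 77, 73, 72, 76, 78, 101, 137, 155, 188, 206, 165, 157, 155, 155, 150, 148, 147, 140, 142, 166, 235, 243, 244, 244, 243, 243, 243]
[242, 238, 180, 91, 66, 76, 84, 76, 67, 69, 77, 81, 85, 83, 64, 54, 52, 52, 57, 57, 55, 62, 60, 62, 63, 64, 65, 64, 65, 68, 66, 68]
[64, 68, 62, 62, 63, 61, 60, 60, 58, 58, 58, 56, 55, 55, 52, 53, 53, 70, 125, 144, 140, 130, 113, 99, 92, 85, 81, 86, 152, 229, 242, 243, 243]
pale [157, 157, 154, 156, 156, 155, 145, 135, 136, 137, 140, 141, 154, 181, 213, 234, 246, 247, 234, 228, 229, 231, 230, 231, 230, 232, 232, 231, 233, 234, 233, 224, 125, 96, 99, 99, 100, 100, 103, 107, 100, 107, 108, 110, 109] [127, 130, 129, 127, 127, 127, 126, 126, 127, 126, 125, 126, 121, 124, 121, 119, 119, 119, 118, 117, 114, 117, 112, 113, 110, 109, 122, 177, 228, 245, 249, 250, 250, 249, 248, 245, 234, 182, 157, 160, 156, 159, 157, 158, 155, 155, 159, 157, 156, 158] [157, 153, 154, 160, 171, 221, 239, 240, 237, 185, 109, 85, 88, 87, 87, 84, 86, 88, 89, 86] [161, 162, 160, 160, 160, 161, 158, 161, 161, 160, 159, 163, 190, 230, 241, 241, 235, 227, 212, 201, 197, 195, 192, 189, 186, 181, 179, 173, 174, 172, 168, 161, 159, 152, 152, 145, 143, 137, 132, 130, 124, 116, 113, 105, 103, 98, 94, 92, 88, 93, 131, 220, 239, 241, 242]
```

```bash
python3 - <<'E'
from h import *
c=dict(shot('wrist'))
for z,q in ((.0921,[(287,24.5),(287,142.5),(231.5,84),(341.5,84)]),(.0804,[(55,32),(55,126.5),(9.5,88),(97,88)])):
    P=[ray(c,p,z)[:2] for p in q]; print(np.round(P,4)); print((P[0][1]+P[1][1])/2,(P[2][0]+P[3][0])/2,P[0][1]-P[1][1],P[3][0]-P[2][0])
E
```

```text
[[ 0.6307 -0.1295]
 [ 0.6314 -0.2117]
 [ 0.5896 -0.1692]
 [ 0.6717 -0.1688]]
-0.17059438555036321 0.6306573576478018 0.08216226916931099 0.08207617187050231
[[ 0.4569 -0.1319]
 [ 0.444  -0.2003]
 [ 0.4139 -0.1714]
 [ 0.4824 -0.1711]]
-0.1661430843191244 0.4481352520930223 0.06841179080382642 0.06849881350023357
```

play_rows([
  [[1,20,0],0,-1],
  [[2,50,0],0,-1],
  [[3,80,0],0,-1],
  [[4,93,0],0,-1],
  [[4,95,-10],0,-1],
  [[4,95,-30],0,-1],
  [[4,95,-45],0,-1],
  [[4,95,-55],0,-1],
  [[4,95,-60],0,-1],
  [[4,95,-60],0,-1],
])

```text
time: 6.15
position: [0.6286, -0.1735, 0.1564]
ee_rot: [-179.9, -0.0, 90.0]
contact_force: [-0.5, 0.8, -0.9]
finger_gap: 0.024
grip_force: 39.3
```

play_rows([
  [[0,0,-3],0,-1],
  [[0,0,-6],0,-1],
  [[0,0,-9],0,-1],
  [[0,0,-12],0,-1],
  [[0,0,-14],0,-1],
  [[0,0,-14],0,-1],
])

```text
time: 6.75
position: [0.6288, -0.1729, 0.1429]
ee_rot: [-180.0, -0.0, 90.0]
contact_force: [-0.0, 0.2, -1.4]
finger_gap: 0.0242
grip_force: 39.3
```

play_rows([
  [[0,0,-1],0,-1],
  [[0,0,-2],0,-1],
  [[0,0,-2.5],0,-1],
  [[0,0,-2.5],0,-1],
])

```text
time: 7.15
position: [0.6293, -0.1729, 0.1414]
ee_rot: [180.0, 0.0, 90.0]
contact_force: [-1.3, 1.6, 2.4]
finger_gap: 0.0239
grip_force: 39.6
```

play_rows([
  [[0,0,0],0,0.3],
  [[0,0,0],0,0.3],
  [[0,0,0],0,0.3],
  [[0,0,0],0,0.4],
  [[0,0,20],0,0.4],
  [[0,0,50],0,0.4],
  [[-20,-20,90],0,0.4],
  [[-55,-60,110],0,0.4],
  [[-90,-100,110],0,0.4],
  [[-120,-140,110],0,0.4],
])

```text
time: 8.15
position: [0.5139, -0.3065, 0.2521]
ee_rot: [179.9, 0.1, 90.1]
contact_force: [1.1, -1.0, -0.8]
finger_gap: 0.0594
grip_force: 0.0
```

play_rows([
  [[-10,-50,0],0,0.4],
  [[-13,-65,0],0,0.4],
  [[-13,-65,0],0,0.4],
  [[-13,-65,0],0,0.4],
])

```text
time: 8.55
position: [0.5024, -0.3693, 0.2504]
ee_rot: [180.0, -0.1, 90.1]
contact_force: [0.8, 0.3, -0.6]
finger_gap: 0.0597
grip_force: 0.0
```

```bash
python3 - <<'E'
from h import *
c=shot('wrist','w3.png'); print(monitor.state()['position'])
print(knob(c,(.495,-.372),.0584))
E
```

```text
[ 0.50289776 -0.36834777  0.25043965]
(array([ 0.49656667, -0.38245889,  0.0584    ]), array([263, 195,  23,  21, 363], dtype=int32), array([274.10192837, 204.91184573]))
```

View pics/w3.png

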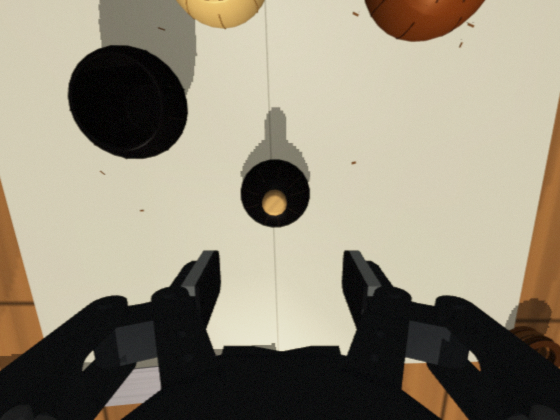

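The black knob is at (274,205), and the black pot's mouth shows at about (120,100).

play_rows([
  [[-3,-7,-15],0,0.4],
  [[-6,-13,-45],0,0.4],
  [[-6,-13,-80],0,0.4],
  [[-6,-13,-115],0,0.4],
  [[-6,-13,-145],0,0.4],
  [[-6,-13,-165],0,0.4],
  [[-6,-13,-178],0,0.4],
  [[-6,-13,-184],0,0.4],
  [[-6,-13,-187],0,0.4],
  [[-6,-13,-187],0,0.4],
])

```text
time: 9.6
position: [0.4963, -0.3835, 0.0642]
ee_rot: [179.9, 0.0, 90.0]
contact_force: [0.4, -0.5, -0.7]
finger_gap: 0.0601
grip_force: 0.0
```

play_rows([
  [[0,0,0],0,-1],
  [[0,0,0],0,-1],
  [[0,0,0],0,-1],
  [[0,0,0],0,-1],
  [[0,0,0],0,-1],
  [[0,0,0],0,-1],
])

```text
time: 10.2
position: [0.4961, -0.3839, 0.0647]
ee_rot: [179.9, 0.0, 90.0]
contact_force: [-2.3, -0.0, 5.4]
finger_gap: 0.0238
grip_force: 39.3
```

play_rows([
  [[0,0,5],0,-1],
  [[0,0,15],0,-1],
  [[0,0,40],0,-1],
  [[0,0,70],0,-1],
  [[0,0,100],0,-1],
  [[-30,0,125],0,-1],
  [[-70,0,145],0,-1],
  [[-105,0,155],0,-1],
  [[-125,0,155],0,-1],
  [[-125,0,155],0,-1],
])

```text
time: 11.2
position: [0.3675, -0.3841, 0.2198]
ee_rot: [-180.0, 0.0, 89.8]
contact_force: [0.1, -0.1, -0.3]
finger_gap: 0.0238
grip_force: 39.4
```

```bash
python3 - <<'E'
from h import *
c=shot('wrist'); np.save('c4.npy',c,allow_pickle=True); print(monitor.state()['position'])
cv2.imwrite('pics/w4.png',cv2.cvtColor(np.clip(c['img'].astype(int)*4,0,255).astype('uint8')[:320],cv2.COLOR_RGB2BGR))
E
```

```text
[ 0.36981867 -0.38365373  0.21958331]
```

View pics/w4.png

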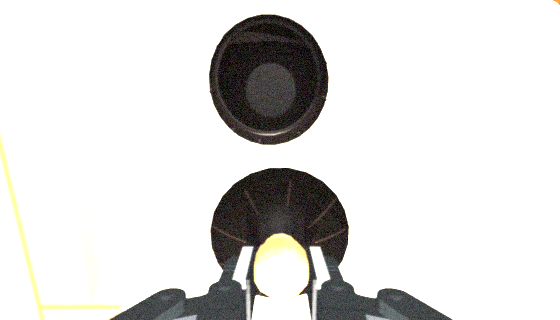

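The brightened picture shows the black mouth centred near (270,78) with its inner rim at about columns 219–321 and rows 23–131. The held lid is level, with columns 211–348 and front edge at row 167.

```bash
python3 - <<'E'
from h import *
c=np.load('c4.npy',allow_pickle=True).item(); g=c['img'].astype(float).sum(2)
print(g[10:45,268:273].mean(1).astype(int).tolist(),'\n',g[118:150,268:273].mean(1).astype(int).tolist(),'\n',g[76:81,205:235].mean(0).astype(int).tolist(),'\n',g[76:81,305:335].mean(0).astype(int).tolist())
z=.2196-.0102-.0403
print('lid',ray(c,(211,230),z),ray(c,(348,230),z),ray(c,(280,167),z))
E
```

```text
[461, 459, 458, 415, 127, 24, 24, 19, 17, 27, 27, 33, 39, 23, 14, 12, 12, 18, 16, 14, 9, 14, 12, 12, 29, 36, 38, 32, 42, 35, 41, 19, 14, 19, 16] 
 [25, 22, 18, 23, 24, 12, 22, 18, 23, 23, 26, 23, 29, 56, 62, 95, 152, 103, 44, 41, 43, 35, 42, 43, 34, 37, 90, 346, 679, 699, 698, 697] 
 [699, 690, 581, 314, 84, 24, 20, 31, 26, 32, 42, 54, 46, 21, 19, 11, 14, 14, 16, 20, 19, 17, 10, 19, 20, 22, 18, 16, 22, 15] 
 [19, 18, 20, 22, 14, 13, 10, 12, 17, 18, 17, 16, 27, 34, 33, 32, 20, 16, 17, 15, 22, 27, 30, 136, 432, 646, 694, 701, 699, 700]
lid [ 0.32766192 -0.3766296   0.1691    ] [ 0.40822415 -0.37691887  0.1691    ] [ 0.36838393 -0.33979472  0.1691    ]
```

```bash
python3 - <<'E'
from h import *
c=np.load('c4.npy',allow_pickle=True).item()
P=[ray(c,p,.0862)[:2] for p in [(270,22.5),(270,130.5),(217.5,78),(316.5,78)]]; print(np.round(P,4)); print((P[2][0]+P[3][0])/2,(P[0][1]+P[1][1])/2,P[3][0]-P[2][0],P[0][1]-P[1][1])
E
```

```text
[[ 0.3613 -0.2444]
 [ 0.3603 -0.3212]
 [ 0.3205 -0.2821]
 [ 0.3964 -0.2823]]
0.35847729517181887 -0.282805394953603 0.07593754778393957 0.07677276246054748
```

play_rows([
  [[-2,20,0],0,-1],
  [[-5,50,0],0,-1],
  [[-8,80,0],0,-1],
  [[-10,95,0],0,-1],
  [[-10,99,-10],0,-1],
  [[-10,99,-30],0,-1],
  [[-10,99,-50],0,-1],
  [[-10,99,-62],0,-1],
  [[-10,99,-68],0,-1],
  [[-10,99,-68],0,-1],
])

```text
time: 12.25
position: [0.3607, -0.2847, 0.1499]
ee_rot: [-179.9, -0.0, 90.0]
contact_force: [0.8, 0.1, -0.5]
finger_gap: 0.024
grip_force: 39.4
```

play_rows([
  [[0,0,-3],0,-1],
  [[0,0,-6],0,-1],
  [[0,0,-9],0,-1],
  [[0,0,-12],0,-1],
  [[0,0,-13],0,-1],
  [[0,0,-13],0,-1],
])

```text
time: 12.85
position: [0.3606, -0.2845, 0.1377]
ee_rot: [-180.0, -0.0, 90.0]
contact_force: [-0.5, -0.6, -0.3]
finger_gap: 0.0243
grip_force: 39.5
```

play_rows([
  [[0,0,-1],0,-1],
  [[0,0,-1.5],0,-1],
  [[0,0,-2],0,-1],
  [[0,0,-2],0,-1],
])

```text
time: 13.25
position: [0.3615, -0.2849, 0.1367]
ee_rot: [179.9, 0.1, 90.0]
contact_force: [-0.3, 0.7, 6.3]
finger_gap: 0.0238
grip_force: 40.0
```

play_rows([
  [[0,0,0],0,0.3],
  [[0,0,0],0,0.3],
  [[0,0,0],0,0.3],
  [[0,0,0],0,0.4],
  [[0,0,20],0,0.4],
  [[0,0,50],0,0.4],
  [[5,10,90],0,0.4],
  [[20,30,115],0,0.4],
  [[45,60,115],0,0.4],
  [[75,95,115],0,0.4],
])

```text
time: 14.25
position: [0.4363, -0.1896, 0.252]
ee_rot: [179.9, 0.1, 89.8]
contact_force: [1.1, -1.0, 0.6]
finger_gap: 0.0599
grip_force: 0.0
```

play_rows([
  [[25,35,0],0,0.4],
  [[45,75,0],0,0.4],
  [[60,120,0],0,0.4],
  [[65,165,0],0,0.4],
  [[65,210,0],0,0.4],
  [[55,255,0],0,0.4],
  [[35,300,0],0,0.4],
  [[10,340,0],0,0.4],
  [[-15,380,0],0,0.4],
  [[-40,415,0],0,0.4],
])

```text
time: 15.25
position: [0.3943, 0.2275, 0.2507]
ee_rot: [180.0, -0.0, 90.1]
contact_force: [0.3, 0.6, 0.2]
finger_gap: 0.0598
grip_force: 0.0
```

play_rows([
  [[-20,40,0],0,0.4],
  [[-32,70,0],0,0.4],
  [[-35,80,0],0,0.4],
  [[-35,80,0],0,0.4],
  [[-35,80,0],0,0.4],
])

```text
time: 15.75
position: [0.3615, 0.3042, 0.2504]
ee_rot: [-180.0, 0.1, 89.9]
contact_force: [1.0, -0.1, -0.3]
finger_gap: 0.0598
grip_force: 0.0
```

```bash
python3 - <<'E'
from h import *
c=shot('wrist','w5.png'); print(monitor.state()['position'])
print(knob(c,(.36,.302),.0615,45), proj(c,[.36,.302,.0615]))
shot('scene','s5.png')
E
```

```text
[0.36173732 0.30389175 0.25042565]
(array([0.35574449, 0.30669823, 0.0615    ]), array([263, 180,  23,  22, 380], dtype=int32), array([273.89210526, 190.64473684])) [[278.16004973 194.97183827]]
```

View pics/w5.png

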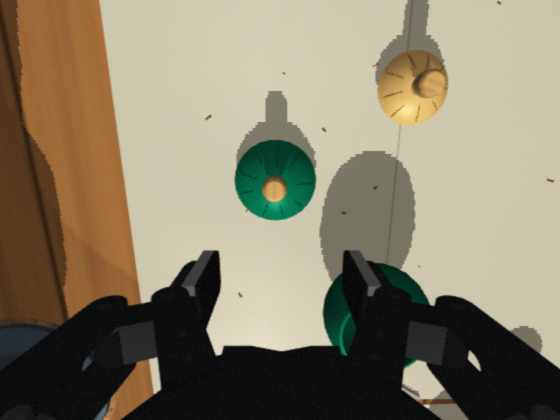

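View pics/s5.png

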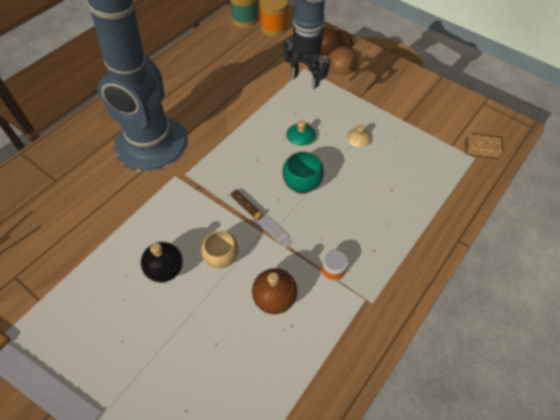

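Brown and black lids sit level on their pots in the scene view. The wrist view shows the green knob at (274,190) and the pale knob at (430,84).

play_rows([
  [[-3,2,-15],0,0.4],
  [[-6,3,-45],0,0.4],
  [[-6,3,-80],0,0.4],
  [[-6,3,-115],0,0.4],
  [[-6,3,-145],0,0.4],
  [[-6,3,-165],0,0.4],
  [[-6,3,-176],0,0.4],
  [[-6,3,-181],0,0.4],
  [[-6,3,-183],0,0.4],
  [[-6,3,-183],0,0.4],
])

```text
time: 16.85
position: [0.3554, 0.3088, 0.0684]
ee_rot: [179.9, -0.0, 90.0]
contact_force: [-0.4, 1.0, 0.1]
finger_gap: 0.06
grip_force: 0.0
```

play_rows([
  [[0,0,0],0,-1],
  [[0,0,0],0,-1],
  [[0,0,0],0,-1],
  [[0,0,0],0,-1],
  [[0,0,0],0,-1],
  [[0,0,0],0,-1],
])

```text
time: 17.45
position: [0.3549, 0.309, 0.0684]
ee_rot: [180.0, -0.0, 90.0]
contact_force: [-1.2, -0.4, 5.9]
finger_gap: 0.0239
grip_force: 39.2
```

play_rows([
  [[0,0,5],0,-1],
  [[0,0,15],0,-1],
  [[0,0,40],0,-1],
  [[0,0,70],0,-1],
  [[0,0,105],0,-1],
  [[0,0,140],0,-1],
  [[20,-15,155],0,-1],
  [[50,-45,160],0,-1],
  [[80,-80,160],0,-1],
  [[105,-115,160],0,-1],
])

```text
time: 18.45
position: [0.4611, 0.1923, 0.2289]
ee_rot: [179.9, -0.0, 90.0]
contact_force: [0.2, 0.3, -0.7]
finger_gap: 0.0239
grip_force: 39.4
```

play_rows([
  [[10,-40,0],0,-1],
  [[13,-80,0],0,-1],
  [[13,-110,0],0,-1],
  [[13,-125,0],0,-1],
  [[13,-130,0],0,-1],
  [[13,-130,0],0,-1],
  [[13,-130,0],0,-1],
])

```text
time: 19.15
position: [0.4728, 0.0649, 0.228]
ee_rot: [180.0, -0.0, 90.1]
contact_force: [-1.0, 0.3, -0.8]
finger_gap: 0.0241
grip_force: 39.4
```

```bash
python3 - <<'E'
from h import *
c=shot('wrist','w6.png'); np.save('c6.npy',c,allow_pickle=True); print(monitor.state()['position'])
print(proj(c,[.4718,.160,.098]))
E
```

```text
[0.47276221 0.06503573 0.22797104]
[[278.23292921  87.08618747]]
```

View pics/w6.png

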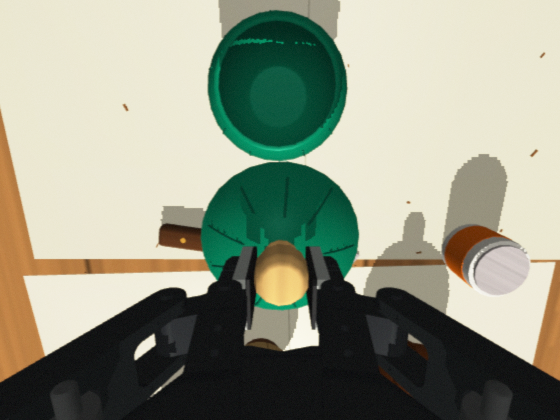

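The green mouth is centred near (278,83). The held green lid spans columns 202–358, with its front edge at row 162.

```bash
python3 - <<'E'
from h import *
c=np.load('c6.npy',allow_pickle=True).item(); V=c['img'].max(2)
print(V[8:40,278].tolist(),'\n',V[125:162,278].tolist(),'\n',V[84,205:235].tolist(),'\n',V[84,325:350].tolist())
z=.228-.0109-.0435
print('lid',ray(c,(202,232),z),ray(c,(358,232),z),ray(c,(280,162),z))
h=cv2.cvtColor(c['img'],cv2.COLOR_RGB2HSV); m=cv2.inRange(h,(70,100,84),(95,255,170)); m[155:]=0
print(ring(c,m,(.4718,.16),.098,.0457))
for q in [(278,22),(278,147),(218,84),(336,84)]: print(ray(c,q,.098).round(4))
E
```

```text
[160, 148, 108, 71, 70, 72, 71, 72, 79, 84, 80, 78, 72, 44, 43, 42, 40, 42, 43, 43, 43, 43, 41, 43, 47, 46, 48, 50, 48, 53, 49, 50] 
 [85, 86, 84, 80, 80, 79, 77, 73, 76, 77, 75, 73, 73, 72, 70, 72, 75, 72, 70, 70, 74, 90, 128, 154, 186, 199, 161, 151, 152, 148, 147, 147, 143, 140, 138, 149, 187] 
 [238, 234, 184, 105, 83, 83, 86, 90, 95, 115, 125, 135, 135, 107, 68, 51, 51, 53, 56, 53, 57, 56, 54, 61, 60, 57, 60, 61, 62, 62] 
 [60, 61, 59, 58, 54, 55, 51, 52, 50, 51, 60, 76, 80, 75, 73, 67, 67, 80, 80, 78, 78, 96, 201, 236, 239]
lid [0.42649912 0.0696006  0.1736    ] [0.52040819 0.06982021 0.1736    ] [0.47334874 0.11158683 0.1736    ]
(array([0.47  , 0.1555]), 1801, np.float64(0.0022), array([462, 362, 355, 326,   6,  12,  65, 213]))
[0.4716 0.2041 0.098 ]
[0.4716 0.1152 0.098 ]
[0.426  0.1621 0.098 ]
[0.5157 0.1623 0.098 ]
```

play_rows([
  [[-1,20,0],0,-1],
  [[-2,50,0],0,-1],
  [[-3,80,0],0,-1],
  [[-3,93,0],0,-1],
  [[-3,96,-10],0,-1],
  [[-3,96,-30],0,-1],
  [[-3,96,-45],0,-1],
  [[-3,96,-56],0,-1],
  [[-3,96,-61],0,-1],
  [[-3,96,-61],0,-1],
])

```text
time: 20.2
position: [0.4696, 0.1589, 0.166]
ee_rot: [-179.9, 0.0, 90.0]
contact_force: [-0.2, 0.5, -0.2]
finger_gap: 0.0245
grip_force: 39.4
```

play_rows([
  [[0,0,-3],0,-1],
  [[0,0,-6],0,-1],
  [[0,0,-9],0,-1],
  [[0,0,-12],0,-1],
  [[0,0,-13],0,-1],
  [[0,0,-13],0,-1],
])

```text
time: 20.8
position: [0.4697, 0.1596, 0.1536]
ee_rot: [-180.0, 0.0, 90.0]
contact_force: [-0.5, 0.5, -1.1]
finger_gap: 0.0244
grip_force: 39.4
```

play_rows([
  [[0,0,-1],0,-1],
  [[0,0,-1.5],0,-1],
  [[0,0,-2],0,-1],
  [[0,0,-2],0,-1],
])

```text
time: 21.2
position: [0.4703, 0.1598, 0.1523]
ee_rot: [179.9, -0.0, 90.0]
contact_force: [0.0, 0.5, 3.5]
finger_gap: 0.0235
grip_force: 39.7
```

play_rows([
  [[0,0,0],0,0.3],
  [[0,0,0],0,0.3],
  [[0,0,0],0,0.3],
  [[0,0,0],0,0.4],
  [[0,0,20],0,0.4],
  [[0,0,50],0,0.4],
  [[5,20,80],0,0.4],
  [[10,60,98],0,0.4],
  [[18,105,98],0,0.4],
  [[25,150,98],0,0.4],
])

```text
time: 22.2
position: [0.4955, 0.3109, 0.2508]
ee_rot: [179.9, -0.0, 89.9]
contact_force: [1.0, 0.1, -0.1]
finger_gap: 0.0597
grip_force: 0.0
```

play_rows([
  [[6,40,0],0,0.4],
  [[10,75,0],0,0.4],
  [[12,88,0],0,0.4],
  [[12,88,0],0,0.4],
  [[12,88,0],0,0.4],
  [[12,88,0],0,0.4],
])

```text
time: 22.8
position: [0.5075, 0.3953, 0.2497]
ee_rot: [180.0, 0.1, 89.8]
contact_force: [0.3, -1.1, 0.3]
finger_gap: 0.0597
grip_force: 0.0
```

```bash
python3 - <<'E'
from h import *
c=shot('wrist','w7.png'); print(monitor.state()['position'])
h=cv2.cvtColor(c['img'],cv2.COLOR_RGB2HSV)
print(proj(c,[.506,.398,.0567]))
E
```

```text
[0.50746633 0.39541582 0.24988821]
[[278.09676078 189.33999917]]
```

View pics/w7.png

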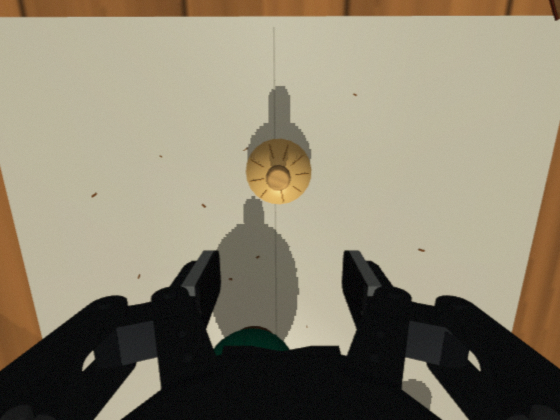

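The pale knob's head is at (278,178), with the dome spanning columns 246–311 and rows 138–204.

```bash
python3 - <<'E'
from h import *
c=shot('wrist'); print(ray(c,(278,178.5),.0567),ray(c,(278.5,171),.018),monitor.state()['position'])
E
```

```text
[0.5059837  0.40956916 0.0567    ] [0.50627575 0.41183128 0.018     ] [0.50741441 0.39571446 0.25002219]
```

play_rows([
  [[-1,7,-15],0,0.4],
  [[-1,14,-45],0,0.4],
  [[-1,14,-80],0,0.4],
  [[-1,14,-115],0,0.4],
  [[-1,14,-145],0,0.4],
  [[-1,14,-165],0,0.4],
  [[-1,14,-179],0,0.4],
  [[-1,14,-185],0,0.4],
  [[-1,14,-187],0,0.4],
  [[-1,14,-187],0,0.4],
])

```text
time: 23.9
position: [0.5061, 0.412, 0.0634]
ee_rot: [179.9, -0.1, 90.0]
contact_force: [-0.1, 0.0, -0.3]
finger_gap: 0.0598
grip_force: 0.0
```

play_rows([
  [[0,0,0],0,-1],
  [[0,0,0],0,-1],
  [[0,0,0],0,-1],
  [[0,0,0],0,-1],
  [[0,0,0],0,-1],
  [[0,0,0],0,-1],
])

```text
time: 24.5
position: [0.5061, 0.4121, 0.0637]
ee_rot: [179.9, -0.1, 90.0]
contact_force: [-0.7, -0.1, 6.4]
finger_gap: 0.0239
grip_force: 39.4
```

play_rows([
  [[0,0,5],0,-1],
  [[0,0,15],0,-1],
  [[0,0,40],0,-1],
  [[0,0,70],0,-1],
  [[0,0,110],0,-1],
  [[0,0,150],0,-1],
  [[0,-10,175],0,-1],
  [[0,-40,185],0,-1],
  [[0,-80,185],0,-1],
  [[0,-125,185],0,-1],
])

```text
time: 25.5
position: [0.5055, 0.2863, 0.2487]
ee_rot: [179.9, -0.1, 90.1]
contact_force: [0.1, 0.6, -0.5]
finger_gap: 0.024
grip_force: 39.3
```

play_rows([
  [[0,-40,0],0,-1],
  [[0,-85,0],0,-1],
  [[0,-130,0],0,-1],
  [[0,-175,0],0,-1],
  [[-5,-220,0],0,-1],
  [[-10,-265,0],0,-1],
  [[-20,-310,-5],0,-1],
  [[-30,-355,-10],0,-1],
  [[-40,-400,-20],0,-1],
  [[-50,-445,-25],0,-1],
])

```text
time: 26.5
position: [0.4547, -0.16, 0.2228]
ee_rot: [180.0, 0.0, 90.0]
contact_force: [0.5, -0.3, 0.4]
finger_gap: 0.0238
grip_force: 39.3
```

play_rows([
  [[-3,-40,-2],0,-1],
  [[-5,-75,-3],0,-1],
  [[-5,-100,-3],0,-1],
  [[-5,-110,-3],0,-1],
  [[-5,-110,-3],0,-1],
  [[-5,-110,-3],0,-1],
])

```text
time: 27.1
position: [0.4511, -0.2668, 0.2198]
ee_rot: [180.0, -0.1, 90.1]
contact_force: [-0.3, 0.6, -0.3]
finger_gap: 0.0241
grip_force: 39.3
```

```bash
python3 - <<'E'
from h import *
c=shot('wrist','w8.png'); np.save('c8.npy',c,allow_pickle=True); print(monitor.state()['position'])
u,v=proj(c,[.4481,-.1661,.0804])[0].astype(int); print(u,v); V=c['img'].max(2)
print(V[v-60:v+75,u].tolist(),'\n',V[v,u-65:u+65].tolist())
E
```

```text
[ 0.45121119 -0.26643568  0.21982117]
275 81
[142, 128, 132, 134, 140, 150, 156, 159, 150, 132, 100, 83, 83, 80, 81, 81, 89, 142, 234, 240, 242, 243, 244, 244, 245, 238, 133, 106, 111, 110, 111, 111, 117, 117, 118, 120, 121, 120, 124, 123, 126, 127, 133, 141, 151, 163, 163, 165, 166, 166, 167, 163, 166, 165, 164, 164, 166, 165, 166, 165, 163, 166, 163, 162, 167, 162, 164, 166, 167, 164, 162, 165, 168, 163, 162, 163, 162, 162, 163, 167, 164, 164, 161, 163, 162, 162, 164, 162, 159, 164, 162, 161, 165, 157, 154, 150, 151, 149, 146, 148, 147, 147, 143, 143, 144, 161, 213, 238, 250, 254, 252, 247, 247, 245, 244, 243, 241, 238, 236, 234, 235, 238, 238, 238, 239, 238, 239, 240, 239, 238, 240, 239, 239, 238, 238] 
 [157, 156, 156, 156, 156, 156, 154, 158, 157, 155, 148, 144, 155, 164, 170, 181, 200, 225, 234, 237, 224, 162, 109, 108, 109, 111, 111, 115, 116, 117, 122, 125, 123, 126, 127, 130, 130, 132, 133, 131, 136, 131, 133, 139, 146, 157, 164, 164, 166, 164, 166, 163, 163, 162, 165, 165, 164, 164, 166, 162, 166, 165, 165, 164, 165, 163, 165, 167, 165, 163, 165, 165, 162, 165, 165, 164, 167, 163, 162, 165, 165, 166, 164, 164, 167, 163, 166, 160, 151, 143, 137, 132, 135, 131, 132, 130, 133, 130, 127, 124, 125, 119, 116, 117, 114, 115, 113, 111, 106, 119, 140, 153, 156, 197, 200, 182, 172, 163, 154, 142, 143, 217, 237, 238, 239, 239, 239, 239, 239, 239]
```

View pics/w8.png

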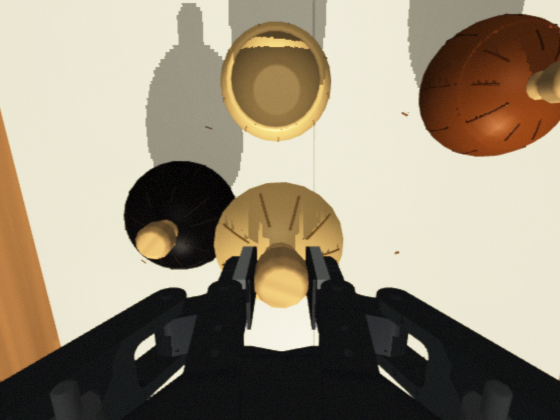

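The pale mouth is centred near (275,79). The held pale lid spans columns 214–343 with its front edge at row 182, and the black and brown lids look seated.

```bash
python3 - <<'E'
from h import *
c=np.load('c8.npy',allow_pickle=True).item()
P=[ray(c,p,.0804)[:2] for p in [(275,31),(275,126.5),(231,81),(319.5,81)]]; print((P[2][0]+P[3][0])/2,(P[0][1]+P[1][1])/2,P[3][0]-P[2][0],P[0][1]-P[1][1])
z=.2198-.011-.0387
print('lid',ray(c,(214,240),z),ray(c,(343,240),z),ray(c,(279,182),z))
E
```

```text
0.4476647386350505 -0.16571099736838107 0.06964932819237418 0.06972736873653407
lid [ 0.41283699 -0.2653433   0.1701    ] [ 0.4889415 -0.2651537  0.1701   ] [ 0.45113206 -0.2306558   0.1701    ]
```

play_rows([
  [[-1,20,0],0,-1],
  [[-2,50,0],0,-1],
  [[-3,85,0],0,-1],
  [[-3,99,0],0,-1],
  [[-3,102,-12],0,-1],
  [[-3,102,-38],0,-1],
  [[-3,102,-58],0,-1],
  [[-3,102,-70],0,-1],
  [[-3,102,-75],0,-1],
  [[-3,102,-75],0,-1],
])

```text
time: 28.15
position: [0.4476, -0.1668, 0.1441]
ee_rot: [-179.9, -0.0, 90.0]
contact_force: [0.4, -0.2, -0.4]
finger_gap: 0.0242
grip_force: 39.3
```

play_rows([
  [[0,0,-3],0,-1],
  [[0,0,-6],0,-1],
  [[0,0,-9],0,-1],
  [[0,0,-12],0,-1],
  [[0,0,-13],0,-1],
  [[0,0,-13],0,-1],
])

```text
time: 28.75
position: [0.4477, -0.1664, 0.1316]
ee_rot: [-180.0, -0.0, 90.0]
contact_force: [0.3, -0.1, -0.7]
finger_gap: 0.024
grip_force: 39.3
```

play_rows([
  [[0,0,-1],0,-1],
  [[0,0,-1.5],0,-1],
  [[0,0,-2],0,-1],
  [[0,0,-2],0,-1],
])

```text
time: 29.15
position: [0.4484, -0.1665, 0.1302]
ee_rot: [179.9, 0.0, 90.0]
contact_force: [0.1, -0.6, 2.4]
finger_gap: 0.0244
grip_force: 39.5
```

Touching at the expected height. I'll release, back away to the middle and check all four.

play_rows([
  [[0,0,0],0,0.3],
  [[0,0,0],0,0.3],
  [[0,0,0],0,0.3],
  [[0,0,0],0,0.4],
  [[0,0,20],0,0.4],
  [[0,0,55],0,0.4],
  [[0,0,100],0,0.4],
  [[0,0,145],0,0.4],
  [[20,30,180],0,0.4],
  [[50,70,200],0,0.4],
])

```text
time: 30.15
position: [0.4962, -0.1009, 0.3321]
ee_rot: [179.7, 0.1, 89.7]
contact_force: [1.0, -0.7, 0.3]
finger_gap: 0.0593
grip_force: 0.0
```

play_rows([
  [[40,40,0],0,0.4],
  [[80,80,0],0,0.4],
  [[120,110,0],0,0.4],
  [[150,120,0],0,0.4],
  [[150,120,0],0,0.4],
  [[150,120,0],0,0.4],
])

```text
time: 30.75
position: [0.6455, 0.0209, 0.3269]
ee_rot: [-179.9, 0.0, 90.1]
contact_force: [-0.6, -0.1, 0.6]
finger_gap: 0.06
grip_force: 0.0
```

```bash
python3 - <<'E'
from h import *
s=shot('side'); c=shot('scene'); print(monitor.state()['position'])
M=dict(pale=(.4477,-.1657,.0804,.0387),black=(.3585,-.2828,.0862,.0403),brown=(.6307,-.1706,.0921,.0419),green=(.4707,.1606,.098,.0435))
def crop(c,box): 
    x,y,w,h=box; return cv2.resize(cv2.cvtColor(c['img'],cv2.COLOR_RGB2BGR)[y:y+h,x:x+w],(400,300),interpolation=cv2.INTER_CUBIC)
cv2.imwrite('pics/f.png',np.vstack([np.hstack([crop(c,(130,130,200,150)),crop(c,(130,190,200,150))]),np.hstack([crop(s,(190,140,200,150)),crop(s,(220,200,200,150))])]))
for cam in (s,c):
    for n,(x,y,z,k) in M.items():
        try: print(n,(knob(cam,(x,y),z+k+.002,14)[0][:2]-[x,y]).round(4))
        except Exception as e: print(n,e)
E
```

```text
[0.64472108 0.01940558 0.32806195]
pale [0.0004 0.0227]
black [ 0.0008 -0.0027]
brown [-0.0013 -0.0039]
green [-0.001  -0.0026]
pale [ 0.0045 -0.0101]
black [-0.0006 -0.0031]
brown [-0.0004 -0.0071]
green [ 0.0004 -0.0055]
```

View pics/f.png

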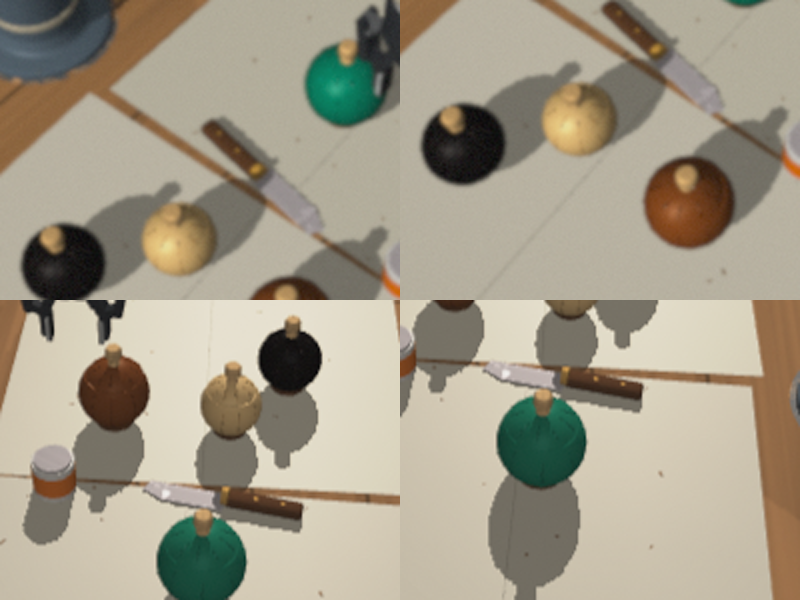

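All four lids look seated and level. Their contact heights matched the expected ones, and the knife and tin look undisturbed.

```bash
python3 -c "
from station import ctrl; print(ctrl.sign_off())"
```

```text
the job is handed in; nothing more can be done
None
```

I put all four lids on their matching pots and handed the job in at about 31 s of the 109 s allowed; they looked seated and level in the last pictures, but the sign-off gave no verdict.

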